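Stand the reagent bottles in their spill cups

ROBOT

A 7-joint arm with a two-finger parallel gripper is mounted at the origin on a cart in front of the work surface, level with it; the furniture and walls round the work are solid. World frame = base frame: x ahead of the robot, y to its left, z up, the work surface at z = 0. Lengths are in m, angles in rad, forces in N, time in s.
With the tool pointing down it reaches from about 0.35 to 0.9 m from the base axis. Payload 19.9 kg.
Tool frame: the origin (TCP) lies midway between the tips of the shut fingers; the grasp point (between the pads) lies 19 mm behind it; z points along the fingers, y is the line along which they close (so a half turn about z gives the same grasp; the last joint's range is limited). The gripper opens to 94 mm and grips with 3 to 60 N. Pads are 16 mm wide; open, the fingers measure 119 mm over their backs; the gripper's body (75 mm by 177 mm) begins 78 mm behind the grasp point.
Start: joints at [-1.157, 0.417, -0.01, 1.614, 0.005, 1.111, -0.053], TCP at [0.275, 0.561, 0.169] pointing down, gripper open.
Joint ranges: [-2.81, 2.81], [-0.39, 2.02], [-1.27, 1.25], [0.06, 2.57], [-1.19, 4.33], [0.19, 2], [-2.82, 2.82]. Speed limits (rad/s): [1.89, 1.89, 2.39, 2.39, 3.01, 3.01, 3.01].

INTERFACE

Orientations are given as a rotation vector (axis times angle).
In Python, from plant import ctrl gives the robot as it stands.
- The arm moves only by the tool send_rows, never from a script. Its argument "deltas" is a list of rows, each an object with "dp": the shift along the tool's x, y, z in m, a list of three; "turn": the turn about the tool's z in degrees. In form: [{"dp": [dx, dy, dz], "turn": turn}, ...]. A call has exactly 10 rows; each row shifts and turns the commanded pose from where the row before left it, along the tool's axes as they then stand; what a row does not reach is not made up. A row lasts 1/12 s, in which the tool goes at most 41.7 mm and 7.16 degrees, less where a joint would pass 70% of its speed; a pose out of reach is approached as far as the arm can. A call is refused whole if a number of a shift passes 0.0417 or a number of a turn 7.16, either way. A call with a gripper value outside its range is refused whole. "hand" is the closure, from -1 (fully open) to 1 (shut), set as the call begins (left out, the last holds). The fingers move at their own pace and stop on an object; "force" is the grip in N (left out, the last holds). Time passes only in rows, so rows that do not move let the fingers close, or fill a call up. It gives the time, the measured TCP pose, the force, the opening and the grip force at its end, in the units of the state.
- ctrl.get_state(): the state, without advancing time (a new reading comes with each control period).
- ctrl.grab_frame(name): name is "side" or "top"; returns a dict with "img" (400x640x3 uint8, red, green, blue), "range_z" (400x640 float32, m along the optical axis (not along the pixel's ray), 0 where there is no reading), "vfov" (degrees; the focal length in pixels is half the picture's height over the tangent of half this angle, whatever the lens; pixels are square), "cx", "cy" (the principal point, pixels), "extrinsics" (4x4, takes a point from world to camera coordinates). Camera axes: x right, y down, z forward; pixel columns grow to the right and rows downward; lengths in m; the calibration is good to about 2 mm. A picture is of the moment at which its call begins.
- ctrl.close_job(): hands the job in; it is judged then, once.
The state is a dict: "t": time; "joints": joint angles; "qvel": joint speeds; "joint_efforts": joint torques, N m; "position": TCP position; "tcp_rot": TCP orientation; "force": force on the tool from outside, world axes, zero at the start; "torque": the same for the moment, N m; "grip_width": finger opening in m; "grip_force": force on a finger pad.
Only numpy, scipy, OpenCV 4.12 (cv2) and the standard library are available. Lean on these libraries where they do the work, as an engineer would, in place of code of your own. Each camera call takes 0.05 s, during which the arm holds its last target. There are 200 camera calls.

TASK

Pick out the four screw-capped reagent bottles on the front part of the worktop (not those at the back under the shelf) and stand each one upright in the white spill cup made for its size: the smallest bottle in the narrowest cup, the next in the next wider one, and the largest bottle in the widest cup. Set them down gently on the cup floors, tip none of them over, and leave the carton and the steel beaker standing where they are.

Things in the scene. Friction and masses are not known exactly. Their poses are not given: they have to be found in the camera images.
- dropper: the smallest of the four reagent bottles: white, round, white cap. Body 28 mm across, a plain cylinder up to z 54 mm; cap 18 mm across, z 54 to 66 mm (top). The cap is fixed; lift it by cap or body from above. Loose, stands upright on the worktop at the start. Origin: centre of its underside, z up.
- small_bottle: the second smallest reagent bottle: white, round. Body 44 mm across, narrowing to a shoulder below the cap; screw cap 28 mm across, z 85 to 100 mm (top). The cap is fixed; lift it by cap or body from above. Loose, stands upright on the worktop at the start. Origin: centre of its underside, z up.
- medium_bottle: the second largest reagent bottle: brown, round. Body 52 mm across, narrowing to a shoulder below the cap; screw cap 33 mm across, z 98 to 115 mm (top). The cap is fixed; lift it by cap or body from above. Loose, stands upright on the worktop at the start. Origin: centre of its underside, z up.
- large_bottle: the largest reagent bottle: white, round. Body 66 mm across, narrowing to a shoulder below the cap; screw cap 42 mm across, z 140 to 165 mm (top). The cap is fixed; lift it by cap or body from above. Loose, stands upright on the worktop at the start. Origin: centre of its underside, z up.
- cup_28: the narrowest of four round, open white spill cups, meant for the 28 mm bottle: inside 44 mm across, wall 4 mm thick, rim 20 mm above the worktop, grey foot 58 mm across. Fixed to the worktop. Origin: centre of its underside, z up; its flat inner floor is at z 4 mm.
- cup_44: the second narrowest of four round, open white spill cups, meant for the 44 mm bottle: inside 60 mm across, wall 4 mm thick, rim 20 mm above the worktop, grey foot 74 mm across. Fixed to the worktop. Origin: centre of its underside, z up; its flat inner floor is at z 4 mm.
- cup_52: the second widest of four round, open white spill cups, meant for the 52 mm bottle: inside 72 mm across, wall 4 mm thick, rim 20 mm above the worktop, grey foot 86 mm across. Fixed to the worktop. Origin: centre of its underside, z up; its flat inner floor is at z 4 mm.
- cup_66: the widest of four round, open white spill cups, meant for the 66 mm bottle: inside 88 mm across, wall 4 mm thick, rim 20 mm above the worktop, grey foot 102 mm across. Fixed to the worktop. Origin: centre of its underside, z up; its flat inner floor is at z 4 mm.
- carton: bystander: upright white and dark paper carton, 40 x 56 mm (x, y) and 130 mm high, loose. Origin: centre of its underside, z up.
- steel_beaker: bystander: open pressed steel beaker, 86 mm across, 92 mm high, loose. Origin: centre of its underside, z up.
Things that resemble listed ones, but are neither listed nor needed, are in the scene too. What is shaped like the cup_52 but brown is not meant. What is shaped like the large_bottle but blue or yellow is not meant.

How it is judged:
At the end, for the whole second after the job is handed in: Each bottle stands in its own cup: underside 0 to 9 mm above the cup's underside, centre within 12 mm of its centre (second largest bottle 14 mm, largest 15 mm), upright within 0.1 rad, released, at rest (below 0.02 m/s). Carton and beaker upright, within 20 mm of their start (horizontal distance between dropper and cup_28 below 0.012 m and z of dropper in the frame of cup_28 between 0 and 0.009 m and angle between each of dropper, small_bottle, medium_bottle, large_bottle, carton, steel_beaker's own z axis and vertical below 0.1 rad and linear speed of each of dropper, small_bottle, medium_bottle, large_bottle below 0.02 m/s and horizontal distance between small_bottle and cup_44 below 0.012 m and z of small_bottle in the frame of cup_44 between 0 and 0.009 m and horizontal distance between medium_bottle and cup_52 below 0.014 m and z of medium_bottle in the frame of cup_52 between 0 and 0.009 m and horizontal distance between large_bottle and cup_66 below 0.015 m and z of large_bottle in the frame of cup_66 between 0 and 0.009 m and distance of each of carton, steel_beaker from where it was at the start of the episode below 0.02 m); the robot touches nothing.
It fails at once if a bottle is tipped over (angle between any of dropper, small_bottle, medium_bottle, large_bottle's own z axis and vertical above 0.7 rad).
It fails at once if a bottle is dropped from more than about 25 mm (moves faster than 0.7 m/s with no finger on it) ((linear speed of dropper above 0.7 m/s and contact force between dropper and the fingers below 0.1 N) or (linear speed of small_bottle above 0.7 m/s and contact force between small_bottle and the fingers below 0.1 N) or (linear speed of medium_bottle above 0.7 m/s and contact force between medium_bottle and the fingers below 0.1 N) or (linear speed of large_bottle above 0.7 m/s and contact force between large_bottle and the fingers below 0.1 N)).
It fails at once if the carton is moved more than 20 mm or tipped (distance of carton from where it was at the start of the episode above 0.02 m or angle between carton's own z axis and vertical above 0.3 rad).
It fails at once if the steel beaker is moved more than 20 mm or tipped (distance of steel_beaker from where it was at the start of the episode above 0.02 m or angle between steel_beaker's own z axis and vertical above 0.3 rad).
It also fails if it takes over 109 s, if anything falls off the work surface, if the arm or the gripper's body presses on something with over 40 N, if the wrist force passes 120 N, or if a joint passes its speed limit or range.

## Working session

There is one attempt and no reset: what is moved stays moved. The work goes in short steps, Python scripts to look and compute and a tool call to move; the robot and the scene stay as the last step left them, time stands still between calls to the robot, and variables do not carry over. Pictures are saved under pics/ and viewed, at most 14 in all, crops included, and the job is handed in when it is done.

Besides the shell and the picture viewer there is one more tool, called after ">>>" by a JSON object that holds its "op" and its "data". send_rows: Moves the arm, as the interface text tells. Its arguments: {"type":"object","properties":{"deltas":{"type":"array","items":{"type":"object","properties":{"dp":{"type":"array","items":{"type":"number"}},"turn":{"type":"number"}}}},"hand":{"type":"number"},"force":{"type":"number"}},"required":["deltas"]}

```bash
mkdir -p pics
cat > h.py <<'E'
import numpy as np, cv2
from plant import ctrl
def grab(n):
    f=ctrl.grab_frame(n); np.savez(f'/tmp/{n}.npz',**f); return f
def load(n): return dict(np.load(f'/tmp/{n}.npz'))
def cloud(f):
    fl=200/np.tan(np.radians(float(f['vfov']))/2); z=f['range_z']; v,u=np.mgrid[:400,:640]
    p=np.stack([(u-f['cx'])/fl*z,(v-f['cy'])/fl*z,z,np.ones_like(z)],-1)
    w=p@np.linalg.inv(f['extrinsics']).T; w=w[...,:3]; w[z<=0]=np.nan; return w
E
python3 - <<'E'
from h import *
for n in('side','top'):
    f=grab(n); cv2.imwrite(f'pics/{n}0.png',cv2.resize(f['img'][...,::-1],(800,500)))
    print(n,f['vfov'],np.round(np.linalg.inv(f['extrinsics']),3))
s=ctrl.get_state();print(s['t'],s['position'],s['tcp_rot'],s['grip_width'])
E
```

```text
side 49.170514430862724 [[ 0.908 -0.226  0.353  0.1  ]
 [-0.418 -0.527  0.74  -0.876]
 [ 0.019 -0.819 -0.573  0.709]
 [ 0.     0.     0.     1.   ]]
top 42.642240510784916 [[ 0.027 -0.998  0.057  0.45 ]
 [-1.    -0.028 -0.011  0.003]
 [ 0.013 -0.057 -0.998  1.534]
 [ 0.     0.     0.     1.   ]]
0.1 [0.27496982 0.56084295 0.16849702] [-7.09773131e-01 -3.06021456e+00  1.68853136e-03] 0.09415943656622462
```

View pics/side0.png

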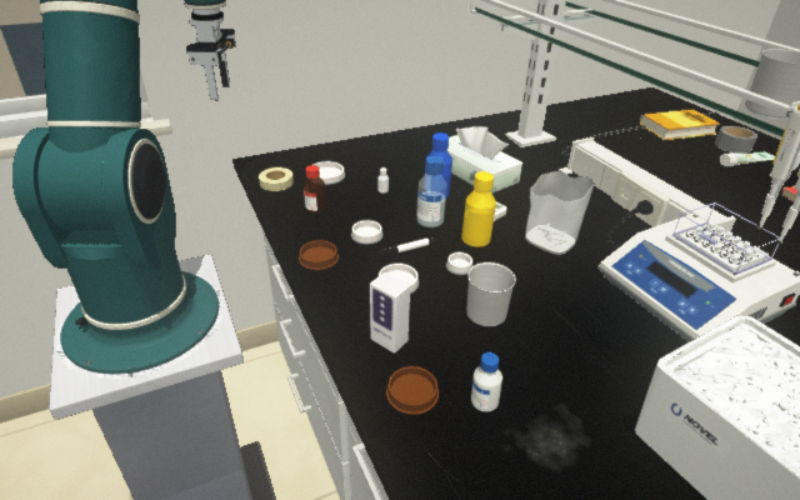

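View pics/top0.png

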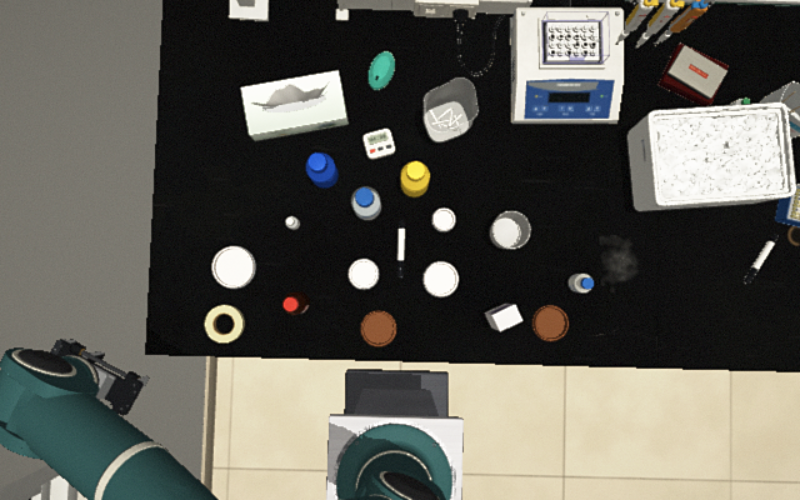

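The top view (800x500) shows:
- **Bottles:** dropper (292,222), small (582,284), medium (293,305), large (366,202).
- **Cups:** 66 at (233,267), 52 at (441,279), 44 at (363,274), 28 at (443,219).
- **Bystanders:** carton (505,317), beaker (510,230).
- **Decoys:** blue (320,168), yellow (414,178).

Run:
```python
from h import *
w=cloud(load('top'))
def near(u,v,r,z0,z1):
    u/=1.25;v/=1.25;r/=1.25
    V,U=np.mgrid[:400,:640]; m=(np.hypot(U-u,V-v)<r)&(w[...,2]>z0)&(w[...,2]<z1); return w[m]
def rep(n,p):
    c,r=cv2.minEnclosingCircle(p[:,:2].astype(np.float32)); print(n,len(p),'circ',np.round(c,3),'d',round(2*r,3),'mean',np.round(p.mean(0),3),'maxz',p[:,2].max().round(3))
for n,u,v,r,h in [('drop',292,222,12,.066),('small',584,283,14,.1),('med',291,304,14,.115),('large',366,200,18,.165),('blue',320,163,20,.165),('yellow',414,172,20,.165),('carton',505,317,25,.13)]:
    rep(n,near(u,v,r,h-.008,h+.012))
for n,u,v,r in [('c66',233,267,26),('c52',441,279,22),('c44',363,274,20),('c28',443,219,15)]: rep(n,near(u,v,r,.013,.03))
rep('beaker',near(510,230,24,.082,.1))
for n,u,v,r in [('tape',224,323,26),('timer',379,143,22),('pen',401,250,30)]: rep(n,near(u,v,r,.006,.1))
```

```text
drop 29 circ [0.604 0.258] d 0.017 mean [0.604 0.258 0.067] maxz 0.074
small 74 circ [ 0.479 -0.421] d 0.028 mean [ 0.48 -0.42  0.1 ] maxz 0.106
med 103 circ [0.415 0.242] d 0.033 mean [0.415 0.241 0.115] maxz 0.122
large 178 circ [0.651 0.083] d 0.041 mean [0.651 0.083 0.166] maxz 0.172
blue 176 circ [0.724 0.188] d 0.042 mean [0.723 0.187 0.165] maxz 0.174
yellow 175 circ [ 0.712 -0.026] d 0.041 mean [ 0.711 -0.026  0.165] maxz 0.172
carton 309 circ [ 0.399 -0.236] d 0.065 mean [ 0.399 -0.236  0.13 ] maxz 0.139
c66 177 circ [0.496 0.396] d 0.097 mean [0.496 0.397 0.02 ] maxz 0.029
c52 114 circ [ 0.482 -0.096] d 0.08 mean [ 0.481 -0.097  0.02 ] maxz 0.029
c44 88 circ [0.489 0.089] d 0.068 mean [0.489 0.089 0.02 ] maxz 0.028
c28 78 circ [ 0.624 -0.1  ] d 0.052 mean [ 0.625 -0.101  0.02 ] maxz 0.03
beaker 116 circ [ 0.596 -0.248] d 0.088 mean [ 0.6   -0.255  0.091] maxz 0.098
tape 602 circ [0.361 0.415] d 0.123 mean [0.364 0.41  0.023] maxz 0.034
timer 490 circ [0.803 0.06 ] d 0.105 mean [0.801 0.06  0.019] maxz 0.031
pen 291 circ [0.548 0.   ] d 0.142 mean [0.549 0.002 0.013] maxz 0.026
```

>>> {"op": "send_rows", "data": {"deltas": [{"dp": [0,0,-0.005],"turn": -5.22},{"dp": [0,0,-0.01],"turn": -5.22},{"dp": [0,0,-0.01],"turn": -5.22},{"dp": [0,0,-0.01],"turn": -5.22},{"dp": [0,0,-0.005],"turn": -5.24},{"dp": [-0.01,-0.02,0],"turn": 0},{"dp": [-0.014,-0.032,0],"turn": 0},{"dp": [-0.014,-0.032,0],"turn": 0},{"dp": [-0.014,-0.032,0],"turn": 0},{"dp": [-0.014,-0.032,0],"turn": 0}], "hand": -1, "force": 25}}

```text
t: 0.93
position: [0.3414, 0.4114, 0.2087]
tcp_rot: [0.0, -3.141, 0.001]
force: [1.6, 0.7, 0.4]
grip_width: 0.0939
grip_force: 0.0
```

>>> {"op": "send_rows", "data": {"deltas": [{"dp": [-0.014,-0.032,0],"turn": 0},{"dp": [-0.014,-0.032,0],"turn": 0},{"dp": [-0.014,-0.032,0],"turn": 0},{"dp": [-0.014,-0.032,0],"turn": 0},{"dp": [-0.012,-0.025,0],"turn": 0},{"dp": [-0.006,-0.016,0],"turn": 0},{"dp": [0,0,0.01],"turn": 0},{"dp": [0,0,0.025],"turn": 0},{"dp": [0,0,0.025],"turn": 0},{"dp": [0,0,0.02],"turn": 0}]}}

```text
t: 1.77
position: [0.4143, 0.2443, 0.1272]
tcp_rot: [0.001, -3.141, 0.001]
force: [0.6, -0.5, -1.0]
grip_width: 0.094
grip_force: 0.0
```

>>> {"op": "send_rows", "data": {"deltas": [{"dp": [0,-0.002,0.015],"turn": 0},{"dp": [0,0,0.02],"turn": 0},{"dp": [0,0,0.02],"turn": 0},{"dp": [0,0,0.015],"turn": 0},{"dp": [0,0,0.01],"turn": 0},{"dp": [0,0,0.002],"turn": 0},{"dp": [0,0,0],"turn": 0},{"dp": [0,0,0],"turn": 0},{"dp": [0,0,0],"turn": 0},{"dp": [0,0,0],"turn": 0}]}}

```text
t: 2.6
position: [0.4155, 0.2425, 0.0478]
tcp_rot: [-0.0, 3.141, 0.001]
force: [0.7, 0.1, 0.5]
grip_width: 0.0941
grip_force: 0.0
```

>>> {"op": "send_rows", "data": {"deltas": [{"dp": [0,0,0],"turn": 0},{"dp": [0,0,0],"turn": 0},{"dp": [0,0,0],"turn": 0},{"dp": [0,0,0],"turn": 0},{"dp": [0,0,0],"turn": 0},{"dp": [0,0,0],"turn": 0},{"dp": [0,0,0],"turn": 0},{"dp": [0,0,0],"turn": 0},{"dp": [0,0,0],"turn": 0},{"dp": [0,0,0],"turn": 0}], "hand": 1, "force": 25}}

```text
t: 3.43
position: [0.4151, 0.2421, 0.047]
tcp_rot: [0.0, -3.141, 0.0]
force: [0.6, -0.3, -1.6]
grip_width: 0.0351
grip_force: 21.9
```

Opening 35 mm on a 52 mm body is unexpected, so I'll look.

Run:
```python
from h import *
f=grab('side'); a=f['img'][90:240,170:370,::-1]
cv2.imwrite('pics/s1.png',cv2.resize(a,(800,600),interpolation=cv2.INTER_CUBIC))
s=ctrl.get_state();print(s['grip_width'],s['grip_force'])
```

```text
0.035160601824731054 21.931887273676693
```

View pics/s1.png

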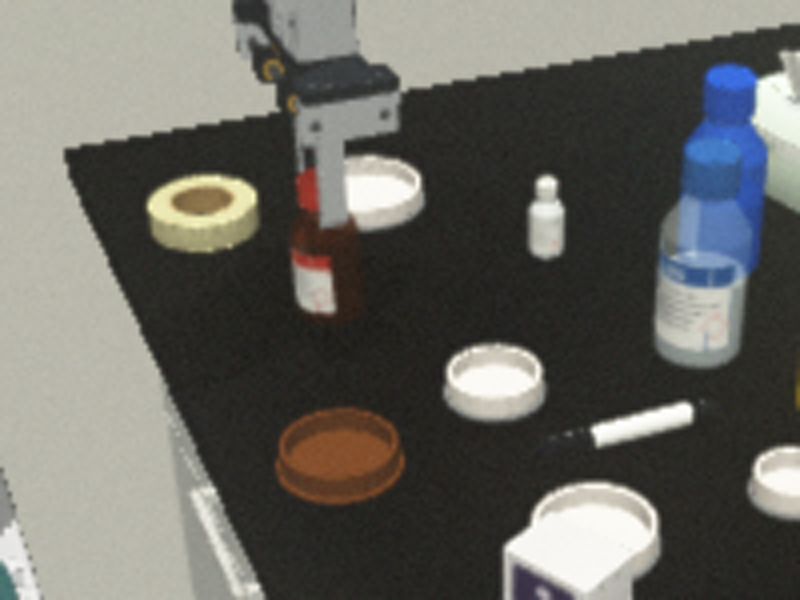

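The fingers hold the red cap (crop ~(310,190)), and the bottle is upright. The fingertips (~(335,225)) look higher than the TCP reading, so I'll check their height.

Run:
```python
from h import *
w=cloud(load('side'))
for cy,cx in [(225,335),(215,335),(160,335),(110,350),(185,308),(240,310),(300,330)]:
    v=90+cy//4;u=170+cx//4; print(cx,cy,np.round(np.nanmedian(w[v-1:v+1,u-1:u+1].reshape(-1,3),0),3))
```

```text
335 225 [0.411 0.216 0.088]
335 215 [0.411 0.212 0.1  ]
335 160 [0.413 0.211 0.142]
350 110 [0.41  0.156 0.206]
308 185 [0.402 0.236 0.113]
310 240 [0.394 0.225 0.074]
330 300 [0.403 0.216 0.025]
```

The true fingertips are at z≈0.088, about 40 mm above the reported TCP. I'll treat reported z as having a +40 mm offset. The cap grip is sound, so I'm lifting.

>>> {"op": "send_rows", "data": {"deltas": [{"dp": [0,0,-0.004],"turn": 0},{"dp": [0,0,-0.01],"turn": 0},{"dp": [0,0,-0.015],"turn": 0},{"dp": [0,0,-0.015],"turn": 0},{"dp": [0,0,-0.012],"turn": 0},{"dp": [0,0,-0.004],"turn": 0},{"dp": [-0.002,-0.008,0],"turn": 0},{"dp": [-0.004,-0.016,0],"turn": 0},{"dp": [-0.005,-0.024,0],"turn": 0},{"dp": [-0.005,-0.024,0],"turn": 0}]}}

```text
t: 4.32
position: [0.4308, 0.1688, 0.1065]
tcp_rot: [0.002, -3.141, 0.001]
force: [0.7, -0.1, -1.7]
grip_width: 0.0351
grip_force: 21.9
```

Run:
```python
from h import *
f=grab('side'); w=cloud(f); s=ctrl.get_state(); print(s['position'],s['grip_width'],s['grip_force'],s['joints'])
p=np.array(s['position'])
m=(np.abs(w[...,0]-p[0])<.04)&(np.abs(w[...,1]-p[1])<.06)&(w[...,2]>.03)&(w[...,2]<.3)
v,u=np.where(m); print(u.min(),u.max(),v.min(),v.max(), w[m][:,2].min())
u0=(u.min()+u.max())//2-80; v0=max(0,(v.min()+v.max())//2-60); print(u0,v0)
cv2.imwrite('pics/s2.png',cv2.resize(f['img'][v0:v0+120,u0:u0+160,::-1],(640,480),interpolation=cv2.INTER_CUBIC))
```

```text
[0.43176692 0.16398051 0.10648573] 0.03550766499079048 21.93305931519717 [-0.55666747  0.20620481  0.14077     2.07113727 -0.03565811  0.8680128
  1.17136745]
244 276 79 164 0.062068733801304954
180 61
```

View pics/s2.png

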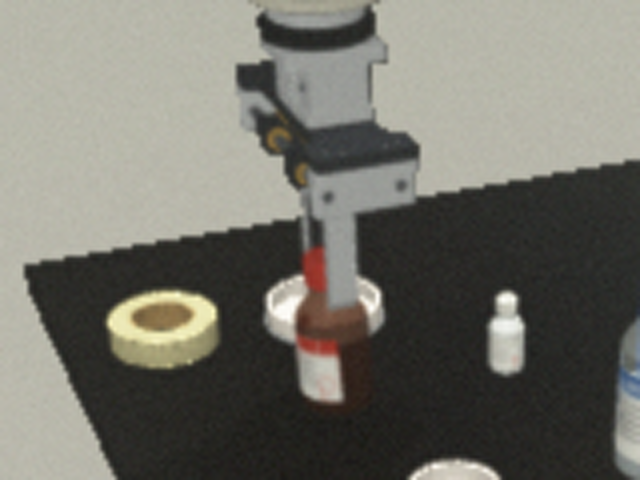

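The bottle is lifted and hangs upright at crop (335,330). Carrying it to cup_52.

>>> {"op": "send_rows", "data": {"deltas": [{"dp": [-0.004,-0.016,0],"turn": 0},{"dp": [-0.006,-0.03,0],"turn": 0},{"dp": [-0.006,-0.035,0],"turn": 0},{"dp": [-0.006,-0.035,0],"turn": 0},{"dp": [-0.006,-0.035,0],"turn": 0},{"dp": [-0.006,-0.035,0],"turn": 0},{"dp": [-0.006,-0.03,0],"turn": 0},{"dp": [-0.005,-0.022,0],"turn": 0},{"dp": [-0.003,-0.014,0],"turn": 0},{"dp": [-0.001,-0.006,0],"turn": 0}]}}

```text
t: 5.2
position: [0.4798, -0.0905, 0.1066]
tcp_rot: [-0.004, -3.141, 0.001]
force: [-0.4, -0.1, -1.6]
grip_width: 0.035
grip_force: 21.9
```

>>> {"op": "send_rows", "data": {"deltas": [{"dp": [0,0,0],"turn": 0},{"dp": [0,0,0.005],"turn": 0},{"dp": [0,0,0.01],"turn": 0},{"dp": [0,0,0.01],"turn": 0},{"dp": [0,0,0.005],"turn": 0},{"dp": [0,0,0.002],"turn": 0},{"dp": [0,0,0],"turn": 0},{"dp": [0,0,0],"turn": 0},{"dp": [0,0,0],"turn": 0},{"dp": [0,0,0],"turn": 0}]}}

```text
t: 6.03
position: [0.4804, -0.0878, 0.0754]
tcp_rot: [-0.0, 3.141, -0.0]
force: [-0.4, -0.4, -0.8]
grip_width: 0.0346
grip_force: 21.9
```

```bash
cat >> h.py <<'E'
def seen(u,v,r,h,lo=.008,hi=.012):
    f=grab('side'); w=cloud(f); s=ctrl.get_state(); print(np.round(s['position'],4),s['grip_width'],s['grip_force'],s['t']); return f,w,np.array(s['position'])
def crop(name,w,f,p,R=.12):
    # crop of the side view about the world point p
    c=f['extrinsics']@np.r_[p,1]; fl=200/np.tan(np.radians(float(f['vfov']))/2)
    u=int(c[0]/c[2]*fl+f['cx']); v=int(c[1]/c[2]*fl+f['cy']); u0=min(max(u-80,0),480); v0=min(max(v-60,0),280); print('crop',u0,v0)
    cv2.imwrite(f'pics/{name}.png',cv2.resize(f['img'][v0:v0+120,u0:u0+160,::-1],(640,480),interpolation=cv2.INTER_CUBIC))
E
python3 - <<'E'
from h import *
f,w,p=seen(0,0,0,0); crop('s3',w,f,p)
m=(np.abs(w[...,0]-p[0])<.04)&(np.abs(w[...,1]-p[1])<.05)&(w[...,2]>.022)&(w[...,2]<.3)
print(np.percentile(w[m],[0,5,95,100],axis=0).round(3))
E
```

```text
[ 0.4804 -0.0878  0.0754] 0.034814559472758654 21.94454150274396 6.0833
crop 237 139
[[ 0.444 -0.138  0.03 ]
 [ 0.447 -0.129  0.047]
 [ 0.495 -0.064  0.297]
 [ 0.512 -0.039  0.3  ]]
```

View pics/s3.png

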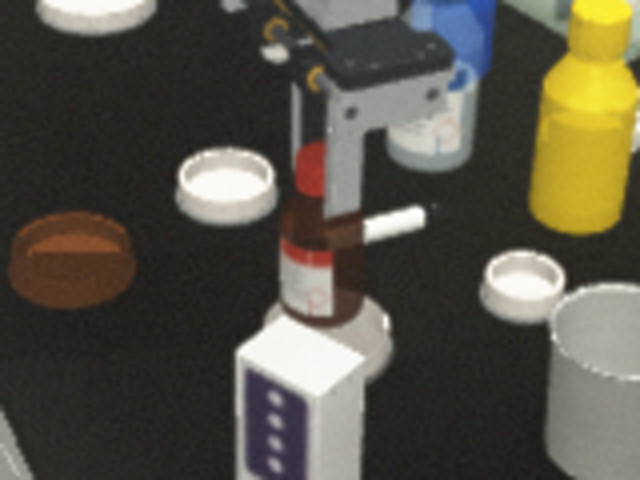

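The bottle hangs upright just above cup_52. I'll shift by -8 mm in y and lower it.

>>> {"op": "send_rows", "data": {"deltas": [{"dp": [-0.001,-0.004,0],"turn": 0},{"dp": [0,-0.004,0],"turn": 0},{"dp": [0,-0.0005,0.002],"turn": 0},{"dp": [0,0,0.004],"turn": 0},{"dp": [0,0,0.005],"turn": 0},{"dp": [0,0,0.005],"turn": 0},{"dp": [0,0,0.004],"turn": 0},{"dp": [0,0,0.003],"turn": 0},{"dp": [0,0,0.001],"turn": 0},{"dp": [0,0,0],"turn": 0}]}}

```text
t: 6.92
position: [0.4813, -0.0964, 0.051]
tcp_rot: [-0.0, 3.141, -0.0]
force: [-0.7, 0.0, 0.6]
grip_width: 0.0347
grip_force: 22.3
```

>>> {"op": "send_rows", "data": {"deltas": [{"dp": [0,0,0.0005],"turn": 0},{"dp": [0,0,0],"turn": 0},{"dp": [0,0,0],"turn": 0},{"dp": [0,0,0],"turn": 0},{"dp": [0,0,0],"turn": 0},{"dp": [0,0,0],"turn": 0},{"dp": [0,0,-0.01],"turn": 0},{"dp": [0,0,-0.025],"turn": 0},{"dp": [0,0,-0.035],"turn": 0},{"dp": [0,0,-0.03],"turn": 0}], "hand": -1}}

```text
t: 7.75
position: [0.4809, -0.0966, 0.1529]
tcp_rot: [-0.001, -3.141, 0.001]
force: [-0.1, 0.1, -0.2]
grip_width: 0.0936
grip_force: 0.0
```

>>> {"op": "send_rows", "data": {"deltas": [{"dp": [0,-0.02,0],"turn": 0},{"dp": [0,-0.035,0],"turn": 0},{"dp": [0,-0.038,0],"turn": 0},{"dp": [0,-0.038,0],"turn": 0},{"dp": [0,-0.038,0],"turn": 0},{"dp": [0,-0.038,0],"turn": 0},{"dp": [0,-0.038,0],"turn": 0},{"dp": [0,-0.035,0],"turn": 0},{"dp": [0,-0.029,0],"turn": 0},{"dp": [0,-0.015,0],"turn": 0}]}}

```text
t: 8.58
position: [0.4798, -0.4241, 0.1513]
tcp_rot: [-0.005, -3.141, 0.002]
force: [-0.5, -0.6, -0.3]
grip_width: 0.0938
grip_force: 0.0
```

>>> {"op": "send_rows", "data": {"deltas": [{"dp": [0,0,0.01],"turn": 0},{"dp": [0,0,0.02],"turn": 0},{"dp": [0,0,0.025],"turn": 0},{"dp": [0,0,0.015],"turn": 0},{"dp": [0,0,0.005],"turn": 0},{"dp": [0,0,0],"turn": 0},{"dp": [0,0,0],"turn": 0},{"dp": [0,0,0],"turn": 0},{"dp": [0,0,0],"turn": 0},{"dp": [0,0,0],"turn": 0}]}}

```text
t: 9.42
position: [0.4816, -0.4205, 0.0765]
tcp_rot: [-0.0, 3.141, -0.001]
force: [1.4, -0.1, -0.1]
grip_width: 0.0939
grip_force: 0.0
```

>>> {"op": "send_rows", "data": {"deltas": [{"dp": [0.002,-0.0005,0.005],"turn": 0},{"dp": [0,0,0.01],"turn": 0},{"dp": [0,0,0.012],"turn": 0},{"dp": [0,0,0.01],"turn": 0},{"dp": [0,0,0.005],"turn": 0},{"dp": [0,0,0],"turn": 0},{"dp": [0,0,0],"turn": 0},{"dp": [0,0,0],"turn": 0},{"dp": [0,0,0],"turn": 0},{"dp": [0,0,0],"turn": 0}]}}

```text
t: 10.25
position: [0.4794, -0.421, 0.0341]
tcp_rot: [-0.0, 3.141, -0.001]
force: [-0.3, -0.1, 0.3]
grip_width: 0.0941
grip_force: 0.0
```

>>> {"op": "send_rows", "data": {"deltas": [{"dp": [0,0,0],"turn": 0},{"dp": [0,0,0],"turn": 0},{"dp": [0,0,0],"turn": 0},{"dp": [0,0,0],"turn": 0},{"dp": [0,0,0],"turn": 0},{"dp": [0,0,0],"turn": 0},{"dp": [0,0,0],"turn": 0},{"dp": [0,0,0],"turn": 0},{"dp": [0,0,0],"turn": 0},{"dp": [0,0,0],"turn": 0}], "hand": 1}}

```text
t: 11.08
position: [0.4792, -0.4209, 0.0336]
tcp_rot: [0.0, 3.142, -0.0]
force: [-0.1, 0.1, -0.7]
grip_width: 0.032
grip_force: 22.0
```

Run:
```python
from h import *
f,w,p=seen(0,0,0,0); f2=grab('top')
a=f['img'][180:360,270:450,::-1]; b=f2['img'][130:310,300:480,::-1]
cv2.imwrite('pics/s4.png',cv2.resize(np.hstack([a,b]),(800,400),interpolation=cv2.INTER_CUBIC))
```

```text
[ 0.4791 -0.4208  0.0336] 0.03180370716019405 21.95155017005277 11.1333
```

View pics/s4.png

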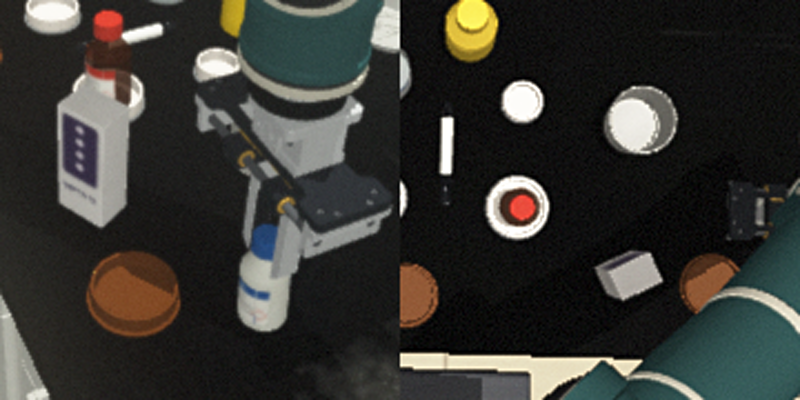

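The medium bottle stands upright in cup_52, and the small bottle is held by its cap. I'll lift it 150 mm to clear the medium bottle on the way.

>>> {"op": "send_rows", "data": {"deltas": [{"dp": [0,0,-0.004],"turn": 0},{"dp": [0,0,-0.01],"turn": 0},{"dp": [0,0,-0.018],"turn": 0},{"dp": [0,0,-0.022],"turn": 0},{"dp": [0,0,-0.024],"turn": 0},{"dp": [0,0,-0.024],"turn": 0},{"dp": [0,0,-0.022],"turn": 0},{"dp": [0,0,-0.016],"turn": 0},{"dp": [0,0,-0.01],"turn": 0},{"dp": [0,0,-0.004],"turn": 0}]}}

```text
t: 12.02
position: [0.4796, -0.4212, 0.1897]
tcp_rot: [-0.0, 3.14, -0.002]
force: [-0.9, -0.0, -1.0]
grip_width: 0.0319
grip_force: 21.9
```

>>> {"op": "send_rows", "data": {"deltas": [{"dp": [0,0.006,0],"turn": 0},{"dp": [0,0.014,0],"turn": 0},{"dp": [0,0.022,0],"turn": 0},{"dp": [0,0.03,0],"turn": 0},{"dp": [0,0.033,0],"turn": 0},{"dp": [0,0.033,0],"turn": 0},{"dp": [0,0.033,0],"turn": 0},{"dp": [0,0.033,0],"turn": 0},{"dp": [0,0.033,0],"turn": 0},{"dp": [0,0.033,0],"turn": 0}]}}

```text
t: 12.85
position: [0.4779, -0.1479, 0.1866]
tcp_rot: [0.002, -3.14, -0.0]
force: [2.5, 0.3, -0.4]
grip_width: 0.032
grip_force: 21.9
```

>>> {"op": "send_rows", "data": {"deltas": [{"dp": [-0.001,0.033,0],"turn": 0},{"dp": [-0.001,0.033,0],"turn": 0},{"dp": [-0.001,0.033,0],"turn": 0},{"dp": [-0.001,0.033,0],"turn": 0},{"dp": [-0.001,0.033,0],"turn": 0},{"dp": [-0.002,0.03,0],"turn": 0},{"dp": [-0.001,0.022,0],"turn": 0},{"dp": [-0.001,0.014,0],"turn": 0},{"dp": [-0.001,0.006,0],"turn": 0},{"dp": [0,0,0],"turn": 0}]}}

```text
t: 13.68
position: [0.4882, 0.0877, 0.1868]
tcp_rot: [0.004, -3.14, 0.001]
force: [-0.2, 0.8, -2.1]
grip_width: 0.0318
grip_force: 21.9
```

>>> {"op": "send_rows", "data": {"deltas": [{"dp": [0,0,0.006],"turn": 0},{"dp": [0,0,0.014],"turn": 0},{"dp": [0,0,0.02],"turn": 0},{"dp": [0,0,0.022],"turn": 0},{"dp": [0,0,0.022],"turn": 0},{"dp": [0,0,0.018],"turn": 0},{"dp": [0,0,0.012],"turn": 0},{"dp": [0,0,0.006],"turn": 0},{"dp": [0,0,0],"turn": 0},{"dp": [0,0,0],"turn": 0}]}}

```text
t: 14.52
position: [0.4892, 0.0855, 0.0677]
tcp_rot: [-0.001, -3.141, 0.001]
force: [1.1, -0.3, -1.0]
grip_width: 0.0323
grip_force: 22.0
```

Run:
```python
from h import *
f,w,p=seen(0,0,0,0); crop('s5',w,f,np.r_[p[:2],.06])
```

```text
[0.4895 0.0858 0.0681] 0.03189875869787961 21.95118788697755 14.5667
crop 214 109
```

View pics/s5.png

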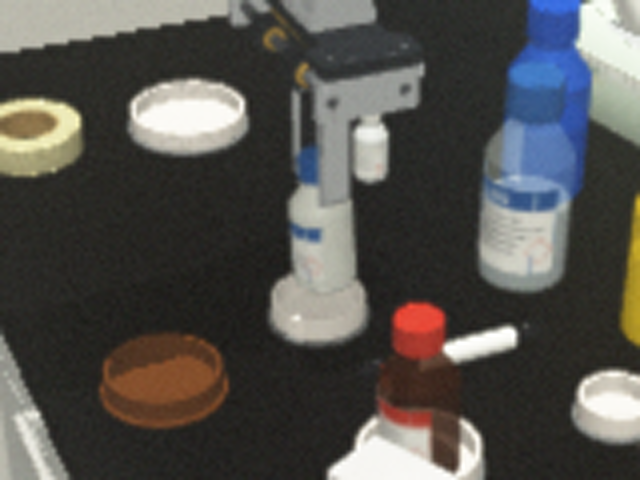

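The small bottle hangs upright over cup_44 at crop (320,240). I'll shift 3 mm in y and lower it by 30 mm.

>>> {"op": "send_rows", "data": {"deltas": [{"dp": [0,0.003,0.002],"turn": 0},{"dp": [0,0,0.004],"turn": 0},{"dp": [0,0,0.005],"turn": 0},{"dp": [0,0,0.006],"turn": 0},{"dp": [0,0,0.005],"turn": 0},{"dp": [0,0,0.004],"turn": 0},{"dp": [0,0,0.003],"turn": 0},{"dp": [0,0,0.001],"turn": 0},{"dp": [0,0,0],"turn": 0},{"dp": [0,0,0],"turn": 0}]}}

```text
t: 15.4
position: [0.4892, 0.0892, 0.0376]
tcp_rot: [0.0, -3.142, 0.0]
force: [0.6, -0.3, -1.8]
grip_width: 0.0318
grip_force: 21.9
```

>>> {"op": "send_rows", "data": {"deltas": [{"dp": [0,0,0],"turn": 0},{"dp": [0,0,0],"turn": 0},{"dp": [0,0,0],"turn": 0},{"dp": [0,0,0],"turn": 0},{"dp": [0,0,0],"turn": 0},{"dp": [0,0,0],"turn": 0},{"dp": [0,0,-0.01],"turn": 0},{"dp": [0,0,-0.025],"turn": 0},{"dp": [0,0,-0.035],"turn": 0},{"dp": [0,0,-0.04],"turn": 0}], "hand": -1}}

```text
t: 16.23
position: [0.4881, 0.0888, 0.1486]
tcp_rot: [-0.0, -3.139, 0.001]
force: [0.3, 0.2, 0.9]
grip_width: 0.0928
grip_force: 0.0
```

>>> {"op": "send_rows", "data": {"deltas": [{"dp": [-0.008,-0.002,-0.01],"turn": 0},{"dp": [-0.02,-0.002,-0.005],"turn": 0},{"dp": [-0.028,-0.002,0],"turn": 0},{"dp": [-0.03,0,0],"turn": 0},{"dp": [-0.03,0,0],"turn": 0},{"dp": [-0.025,0,0],"turn": 0},{"dp": [-0.015,0,0],"turn": 0},{"dp": [-0.007,0,0],"turn": 0},{"dp": [0,0,0],"turn": 0},{"dp": [0,0,0],"turn": 0}]}}

```text
t: 17.07
position: [0.6515, 0.0832, 0.1628]
tcp_rot: [0.0, -3.141, 0.0]
force: [0.2, 0.6, 0.3]
grip_width: 0.0938
grip_force: 0.0
```

>>> {"op": "send_rows", "data": {"deltas": [{"dp": [0,0,0.006],"turn": 0},{"dp": [0,0,0.012],"turn": 0},{"dp": [0,0,0.012],"turn": 0},{"dp": [0,0,0.005],"turn": 0},{"dp": [0,0,0],"turn": 0},{"dp": [0,0,0],"turn": 0},{"dp": [0,0,0],"turn": 0},{"dp": [0,0,0],"turn": 0},{"dp": [0,0,0],"turn": 0},{"dp": [0,0,0],"turn": 0}]}}

```text
t: 17.9
position: [0.6523, 0.0832, 0.1279]
tcp_rot: [-0.0, 3.141, -0.0]
force: [-0.7, -0.2, 0.0]
grip_width: 0.0941
grip_force: 0.0
```

Aligned within 1–2 mm. Descending to 0.093 and closing with more force for the heavier bottle.

>>> {"op": "send_rows", "data": {"deltas": [{"dp": [0.001,0,0.006],"turn": 0},{"dp": [0,0,0.01],"turn": 0},{"dp": [0,0,0.01],"turn": 0},{"dp": [0,0,0.006],"turn": 0},{"dp": [0,0,0.003],"turn": 0},{"dp": [0,0,0],"turn": 0},{"dp": [0,0,0],"turn": 0},{"dp": [0,0,0],"turn": 0},{"dp": [0,0,0],"turn": 0},{"dp": [0,0,0],"turn": 0}]}}

```text
t: 18.73
position: [0.6513, 0.0832, 0.0929]
tcp_rot: [-0.0, 3.141, 0.0]
force: [-0.3, 0.4, -0.2]
grip_width: 0.094
grip_force: 0.0
```

>>> {"op": "send_rows", "data": {"deltas": [{"dp": [0,0,0],"turn": 0},{"dp": [0,0,0],"turn": 0},{"dp": [0,0,0],"turn": 0},{"dp": [0,0,0],"turn": 0},{"dp": [0,0,0],"turn": 0},{"dp": [0,0,0],"turn": 0},{"dp": [0,0,0],"turn": 0},{"dp": [0,0,0],"turn": 0},{"dp": [0,0,0],"turn": 0},{"dp": [0,0,0],"turn": 0}], "hand": 1, "force": 40}}

```text
t: 19.57
position: [0.6511, 0.0832, 0.0926]
tcp_rot: [0.0, -3.142, 0.0]
force: [-0.1, 0.4, 0.0]
grip_width: 0.0407
grip_force: 40.0
```

>>> {"op": "send_rows", "data": {"deltas": [{"dp": [0,0,-0.004],"turn": 0},{"dp": [0,0,-0.008],"turn": 0},{"dp": [0,0,-0.012],"turn": 0},{"dp": [0,0,-0.014],"turn": 0},{"dp": [0,0,-0.014],"turn": 0},{"dp": [0,0,-0.014],"turn": 0},{"dp": [0,0,-0.012],"turn": 0},{"dp": [0,0,-0.008],"turn": 0},{"dp": [0,0,-0.004],"turn": 0},{"dp": [0,0,0],"turn": 0}]}}

```text
t: 20.4
position: [0.6515, 0.0833, 0.1835]
tcp_rot: [-0.0, 3.14, 0.0]
force: [0.0, 0.0, -4.2]
grip_width: 0.0414
grip_force: 40.0
```

Run:
```python
from h import *
f,w,p=seen(0,0,0,0); crop('s6',w,f,np.r_[p[:2],.12])
```

```text
[0.6511 0.0832 0.1826] 0.041267545419997845 39.99909460544586 20.45
crop 267 80
```

View pics/s6.png

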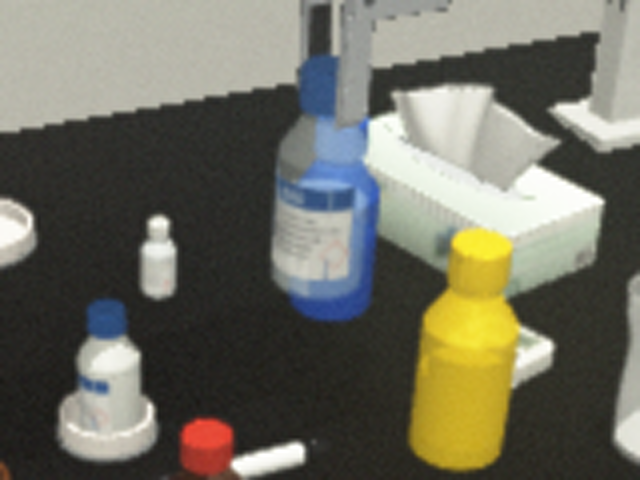

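The large bottle is held upright by its cap, about 90 mm up, and the small bottle stands in cup_44. Carrying the large one to cup_66.

>>> {"op": "send_rows", "data": {"deltas": [{"dp": [0.006,0.006,0],"turn": 0},{"dp": [0.01,0.012,0],"turn": 0},{"dp": [0.012,0.018,0],"turn": 0},{"dp": [0.012,0.024,0],"turn": 0},{"dp": [0.012,0.026,0],"turn": 0},{"dp": [0.012,0.026,0],"turn": 0},{"dp": [0.012,0.026,0],"turn": 0},{"dp": [0.012,0.026,0],"turn": 0},{"dp": [0.012,0.026,0],"turn": 0},{"dp": [0.012,0.026,0],"turn": 0}]}}

```text
t: 21.28
position: [0.5367, 0.3013, 0.1821]
tcp_rot: [0.002, -3.141, 0.0]
force: [0.4, 0.8, -3.8]
grip_width: 0.0412
grip_force: 40.0
```

>>> {"op": "send_rows", "data": {"deltas": [{"dp": [0.012,0.026,0],"turn": 0},{"dp": [0.012,0.024,0],"turn": 0},{"dp": [0.009,0.02,0],"turn": 0},{"dp": [0.006,0.014,0],"turn": 0},{"dp": [0.003,0.009,0],"turn": 0},{"dp": [0.001,0.004,0],"turn": 0},{"dp": [0,0,0],"turn": 0},{"dp": [0,0,0],"turn": 0},{"dp": [0,0,0],"turn": 0},{"dp": [0,0,0],"turn": 0}]}}

```text
t: 22.12
position: [0.4968, 0.3951, 0.1826]
tcp_rot: [0.002, 3.141, -0.001]
force: [-0.4, -0.8, -2.1]
grip_width: 0.0409
grip_force: 40.0
```

>>> {"op": "send_rows", "data": {"deltas": [{"dp": [0,0.001,0.005],"turn": 0},{"dp": [0,0,0.01],"turn": 0},{"dp": [0,0,0.014],"turn": 0},{"dp": [0,0,0.014],"turn": 0},{"dp": [0,0,0.01],"turn": 0},{"dp": [0,0,0.005],"turn": 0},{"dp": [0,0,0],"turn": 0},{"dp": [0,0,0],"turn": 0},{"dp": [0,0,0],"turn": 0},{"dp": [0,0,0],"turn": 0}]}}

```text
t: 22.95
position: [0.4964, 0.3975, 0.1253]
tcp_rot: [-0.0, 3.141, 0.001]
force: [-0.4, 0.0, -2.6]
grip_width: 0.0413
grip_force: 40.0
```

Run:
```python
from h import *
f,w,p=seen(0,0,0,0); crop('s7',w,f,np.r_[p[:2],.09])
```

```text
[0.4964 0.3974 0.1252] 0.04116551798383192 39.99915540218353 23.0
crop 180 55
```

View pics/s7.png

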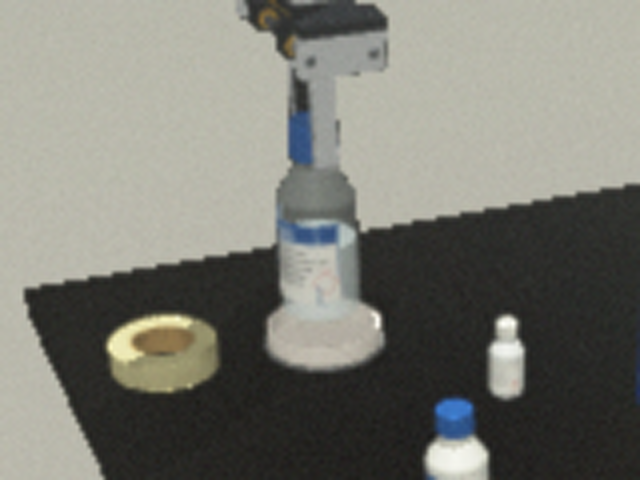

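The large bottle is upright and centred over cup_66 at crop (320,280). Lowering 28 mm and releasing.

>>> {"op": "send_rows", "data": {"deltas": [{"dp": [0,0,0.002],"turn": 0},{"dp": [0,0,0.004],"turn": 0},{"dp": [0,0,0.005],"turn": 0},{"dp": [0,0,0.006],"turn": 0},{"dp": [0,0,0.005],"turn": 0},{"dp": [0,0,0.003],"turn": 0},{"dp": [0,0,0.002],"turn": 0},{"dp": [0,0,0.001],"turn": 0},{"dp": [0,0,0],"turn": 0},{"dp": [0,0,0],"turn": 0}]}}

```text
t: 23.83
position: [0.4962, 0.3973, 0.0967]
tcp_rot: [-0.0, 3.141, 0.0]
force: [-0.3, -0.8, -2.4]
grip_width: 0.0409
grip_force: 40.0
```

>>> {"op": "send_rows", "data": {"deltas": [{"dp": [0,0,0],"turn": 0},{"dp": [0,0,0],"turn": 0},{"dp": [0,0,0],"turn": 0},{"dp": [0,0,0],"turn": 0},{"dp": [0,0,0],"turn": 0},{"dp": [0,0,0],"turn": 0},{"dp": [0,0,-0.008],"turn": 0},{"dp": [0,0,-0.02],"turn": 0},{"dp": [0,0,-0.025],"turn": 0},{"dp": [0,0,-0.025],"turn": 0}], "hand": -1, "force": 20}}

```text
t: 24.67
position: [0.4959, 0.397, 0.1759]
tcp_rot: [0.0, -3.141, 0.001]
force: [-0.1, -0.2, -0.4]
grip_width: 0.0941
grip_force: 0.0
```

>>> {"op": "send_rows", "data": {"deltas": [{"dp": [-0.008,-0.01,-0.01],"turn": 0},{"dp": [-0.018,-0.022,0],"turn": 0},{"dp": [-0.02,-0.026,0],"turn": 0},{"dp": [-0.02,-0.026,0],"turn": 0},{"dp": [-0.02,-0.026,0],"turn": 0},{"dp": [-0.014,-0.018,0],"turn": 0},{"dp": [-0.008,-0.01,0],"turn": 0},{"dp": [0,-0.001,0],"turn": 0},{"dp": [0,0,0],"turn": 0},{"dp": [0,0,0],"turn": 0}]}}

```text
t: 25.5
position: [0.6032, 0.2597, 0.1845]
tcp_rot: [0.003, -3.141, -0.001]
force: [-0.3, -0.4, -0.4]
grip_width: 0.0939
grip_force: 0.0
```

>>> {"op": "send_rows", "data": {"deltas": [{"dp": [0,0,0.006],"turn": 0},{"dp": [0,0,0.016],"turn": 0},{"dp": [0,0,0.024],"turn": 0},{"dp": [0,0,0.028],"turn": 0},{"dp": [0,0,0.026],"turn": 0},{"dp": [0,0,0.022],"turn": 0},{"dp": [0,0,0.014],"turn": 0},{"dp": [0,0,0.006],"turn": 0},{"dp": [0,0,0],"turn": 0},{"dp": [0,0,0],"turn": 0}]}}

```text
t: 26.33
position: [0.6044, 0.2587, 0.0434]
tcp_rot: [-0.001, 3.141, 0.001]
force: [0.5, -0.3, 0.3]
grip_width: 0.0941
grip_force: 0.0
```

Run:
```python
from h import *
f,w,p=seen(0,0,0,0); crop('s8',w,f,np.r_[p[:2],.06])
m=(np.abs(w[...,0]-p[0])<.03)&(np.abs(w[...,1]-p[1]+.05)<.03)&(w[...,2]>.03); print('tip z',w[m][:,2].min())
```

```text
[0.6047 0.2587 0.0438] 0.09386202876670054 0.0 26.3833
crop 227 75
tip z 0.07876779126364597
```

View pics/s8.png

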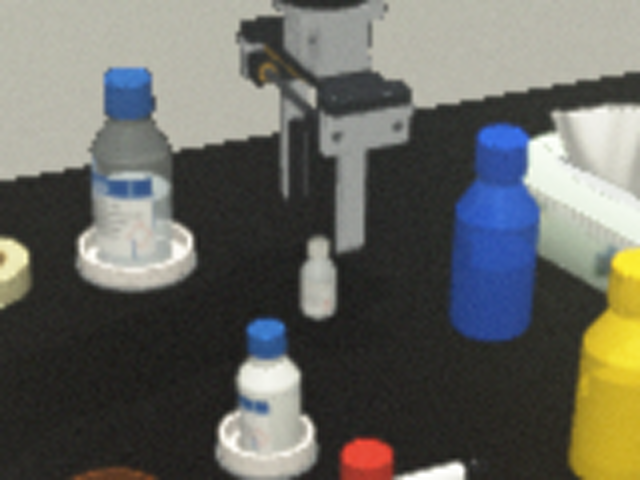

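The large bottle is placed, and the dropper (318,280) is centred between the open fingers, tips at z≈0.08. Descending 47 mm and gripping.

>>> {"op": "send_rows", "data": {"deltas": [{"dp": [0,0,0.005],"turn": 0},{"dp": [0,0,0.01],"turn": 0},{"dp": [0,0,0.012],"turn": 0},{"dp": [0,0,0.01],"turn": 0},{"dp": [0,0,0.007],"turn": 0},{"dp": [0,0,0.003],"turn": 0},{"dp": [0,0,0],"turn": 0},{"dp": [0,0,0],"turn": 0},{"dp": [0,0,0],"turn": 0},{"dp": [0,0,0],"turn": 0}]}}

```text
t: 27.22
position: [0.6044, 0.2583, -0.0039]
tcp_rot: [-0.0, 3.141, 0.0]
force: [-0.5, 0.3, 0.2]
grip_width: 0.0936
grip_force: 0.0
```

>>> {"op": "send_rows", "data": {"deltas": [{"dp": [0,0,0],"turn": 0},{"dp": [0,0,0],"turn": 0},{"dp": [0,0,0],"turn": 0},{"dp": [0,0,0],"turn": 0},{"dp": [0,0,0],"turn": 0},{"dp": [0,0,0],"turn": 0},{"dp": [0,0,0],"turn": 0},{"dp": [0,0,0],"turn": 0},{"dp": [0,0,0],"turn": 0},{"dp": [0,0,0],"turn": 0}], "hand": 1, "force": 15}}

```text
t: 28.05
position: [0.6041, 0.2582, -0.0045]
tcp_rot: [-0.0, 3.142, -0.0]
force: [0.6, -0.5, 0.4]
grip_width: 0.0307
grip_force: 0.0
```

>>> {"op": "send_rows", "data": {"deltas": [{"dp": [0,0,0],"turn": 0},{"dp": [0,0,0],"turn": 0},{"dp": [0,0,0],"turn": 0},{"dp": [0,0,0],"turn": 0},{"dp": [0,0,0],"turn": 0},{"dp": [0,0,0],"turn": 0},{"dp": [0,0,-0.003],"turn": 0},{"dp": [0,0,-0.006],"turn": 0},{"dp": [0,0,-0.006],"turn": 0},{"dp": [0,0,0],"turn": 0}]}}

```text
t: 28.88
position: [0.605, 0.2585, 0.0122]
tcp_rot: [0.0, 3.14, 0.001]
force: [0.1, 0.1, 0.6]
grip_width: 0.0277
grip_force: 15.0
```

Run:
```python
from h import *
f,w,p=seen(0,0,0,0); crop('s9',w,f,np.r_[p[:2],.06])
```

```text
[0.6047 0.2585 0.0117] 0.027765516282113312 14.989632368087769 28.9333
crop 227 75
```

View pics/s9.png

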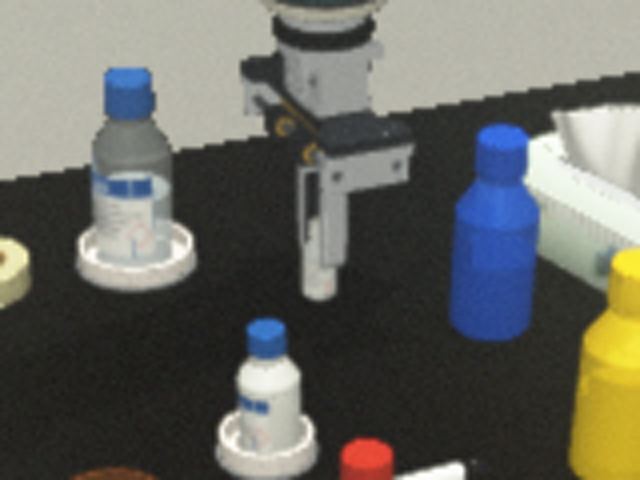

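The dropper is gripped on its body (28 mm) and lifted upright at (318,270). Lifting further and carrying it to cup_28.

>>> {"op": "send_rows", "data": {"deltas": [{"dp": [0,0,-0.006],"turn": 0},{"dp": [0,0,-0.012],"turn": 0},{"dp": [0,0,-0.016],"turn": 0},{"dp": [0,0,-0.016],"turn": 0},{"dp": [0,0,-0.014],"turn": 0},{"dp": [0,0,-0.01],"turn": 0},{"dp": [0,-0.006,-0.006],"turn": 0},{"dp": [-0.001,-0.014,0],"turn": 0},{"dp": [-0.001,-0.022,0],"turn": 0},{"dp": [-0.002,-0.028,0],"turn": 0}]}}

```text
t: 29.77
position: [0.6074, 0.1875, 0.0898]
tcp_rot: [0.003, -3.141, 0.0]
force: [0.2, 0.1, -1.1]
grip_width: 0.0277
grip_force: 15.0
```

>>> {"op": "send_rows", "data": {"deltas": [{"dp": [-0.002,-0.03,0],"turn": 0},{"dp": [-0.002,-0.03,0],"turn": 0},{"dp": [-0.002,-0.03,0],"turn": 0},{"dp": [-0.002,-0.03,0],"turn": 0},{"dp": [-0.002,-0.03,0],"turn": 0},{"dp": [-0.002,-0.03,0],"turn": 0},{"dp": [-0.002,-0.03,0],"turn": 0},{"dp": [-0.002,-0.027,0],"turn": 0},{"dp": [0,-0.02,0],"turn": 0},{"dp": [0,-0.013,0],"turn": 0}]}}

```text
t: 30.6
position: [0.6229, -0.086, 0.0899]
tcp_rot: [-0.005, -3.14, 0.002]
force: [-0.6, -0.2, -0.6]
grip_width: 0.0278
grip_force: 15.0
```

>>> {"op": "send_rows", "data": {"deltas": [{"dp": [0,-0.008,0],"turn": 0},{"dp": [0,-0.004,0],"turn": 0},{"dp": [0,0,0],"turn": 0},{"dp": [0,0,0.006],"turn": 0},{"dp": [0,0,0.012],"turn": 0},{"dp": [0,0,0.014],"turn": 0},{"dp": [0,0,0.01],"turn": 0},{"dp": [0,0,0.006],"turn": 0},{"dp": [0,0,0],"turn": 0},{"dp": [0,0,0],"turn": 0}]}}

```text
t: 31.43
position: [0.6241, -0.0936, 0.0423]
tcp_rot: [0.001, -3.141, 0.0]
force: [-0.2, -0.5, -0.8]
grip_width: 0.0278
grip_force: 15.0
```

>>> {"op": "send_rows", "data": {"deltas": [{"dp": [0,-0.004,0],"turn": 0},{"dp": [0,-0.003,0],"turn": 0},{"dp": [0,0,0.004],"turn": 0},{"dp": [0,0,0.006],"turn": 0},{"dp": [0,0,0.004],"turn": 0},{"dp": [0,0,0.001],"turn": 0},{"dp": [0,0,0],"turn": 0},{"dp": [0,0,0],"turn": 0},{"dp": [0,0,0],"turn": 0},{"dp": [0,0,0],"turn": 0}]}}

```text
t: 32.27
position: [0.6243, -0.1008, 0.0278]
tcp_rot: [-0.0, 3.141, -0.0]
force: [-0.0, -0.5, -0.8]
grip_width: 0.0274
grip_force: 15.0
```

Run:
```python
from h import *
f,w,p=seen(0,0,0,0); crop('s10',w,f,np.r_[p[:2],.05])
```

```text
[ 0.6243 -0.1008  0.0278] 0.02768248209724651 14.98958095908165 32.3167
crop 290 137
```

View pics/s10.png

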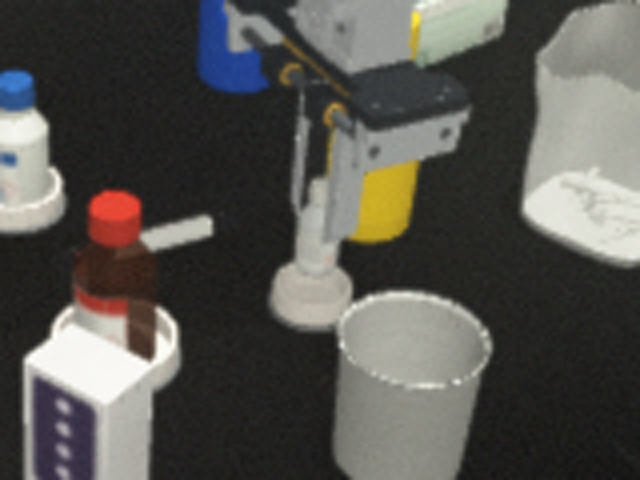

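The dropper is centred over cup_28 (315,260). Lowering 28 mm and releasing; the fingers open to y≈-0.16, and the beaker edge is at -0.205.

>>> {"op": "send_rows", "data": {"deltas": [{"dp": [0,0,0.002],"turn": 0},{"dp": [0,0,0.004],"turn": 0},{"dp": [0,0,0.005],"turn": 0},{"dp": [0,0,0.006],"turn": 0},{"dp": [0,0,0.005],"turn": 0},{"dp": [0,0,0.003],"turn": 0},{"dp": [0,0,0.002],"turn": 0},{"dp": [0,0,0.001],"turn": 0},{"dp": [0,0,0],"turn": 0},{"dp": [0,0,0],"turn": 0}]}}

```text
t: 33.15
position: [0.6243, -0.1009, -0.0003]
tcp_rot: [-0.0, 3.141, -0.0]
force: [0.2, 0.3, -1.2]
grip_width: 0.0274
grip_force: 15.0
```

>>> {"op": "send_rows", "data": {"deltas": [{"dp": [0,0,0],"turn": 0},{"dp": [0,0,0],"turn": 0},{"dp": [0,0,0],"turn": 0},{"dp": [0,0,0],"turn": 0},{"dp": [0,0,0],"turn": 0},{"dp": [0,0,0],"turn": 0},{"dp": [0,0,-0.008],"turn": 0},{"dp": [0,0,-0.02],"turn": 0},{"dp": [0,0,-0.03],"turn": 0},{"dp": [0,0,-0.03],"turn": 0}], "hand": -0.4}}

```text
t: 33.98
position: [0.6236, -0.1008, 0.0887]
tcp_rot: [-0.0, -3.14, 0.0]
force: [1.1, -0.2, 0.4]
grip_width: 0.0659
grip_force: 0.0
```

>>> {"op": "send_rows", "data": {"deltas": [{"dp": [0,0,-0.03],"turn": 0},{"dp": [0,0,-0.03],"turn": 0},{"dp": [0,0,-0.02],"turn": 0},{"dp": [0.005,0.02,-0.01],"turn": 0},{"dp": [0.01,0.035,0],"turn": 0},{"dp": [0.01,0.035,0],"turn": 0},{"dp": [0.01,0.035,0],"turn": 0},{"dp": [0.005,0.02,0],"turn": 0},{"dp": [0,0,0],"turn": 0},{"dp": [0,0,0],"turn": 0}]}}

```text
t: 34.82
position: [0.584, 0.0452, 0.1783]
tcp_rot: [-0.003, 3.141, 0.0]
force: [-1.0, -1.2, -0.1]
grip_width: 0.0662
grip_force: 0.0
```

>>> {"op": "send_rows", "data": {"deltas": [{"dp": [0,0.02,0],"turn": 0},{"dp": [0,0.035,0],"turn": 0},{"dp": [0,0.035,0],"turn": 0},{"dp": [0,0.035,0],"turn": 0},{"dp": [0,0.035,0],"turn": 0},{"dp": [0,0.035,0],"turn": 0},{"dp": [0,0.02,0],"turn": 0},{"dp": [0,0,0],"turn": 0},{"dp": [0,0,0],"turn": 0},{"dp": [0,0,0],"turn": 0}]}}

```text
t: 35.65
position: [0.585, 0.257, 0.1777]
tcp_rot: [0.003, 3.141, -0.002]
force: [0.4, -0.4, 0.6]
grip_width: 0.0657
grip_force: 0.0
```

Run:
```python
from h import *
seen(0,0,0,0); f=grab('top'); w=cloud(f); cv2.imwrite('pics/top9.png',cv2.resize(f['img'][100:300,100:500,::-1],(800,400)))
for n,x,y,h in [('drop',.624,-.1,.07),('small',.489,.089,.104),('med',.482,-.096,.119),('large',.496,.396,.169),('carton',.399,-.236,.13),('beaker',.596,-.248,.092)]:
    m=(np.hypot(w[...,0]-x,w[...,1]-y)<.05)&(np.abs(w[...,2]-h)<.008); p=w[m]
    if len(p): c,r=cv2.minEnclosingCircle(p[:,:2].astype(np.float32)); print(n,len(p),np.round(c,3),round(2*r,3),p.mean(0).round(3),'target',x,y,h)
    else: print(n,'unseen')
```

```text
[0.5849 0.2569 0.1777] 0.06568762400840769 0.0 35.7
drop 28 [ 0.623 -0.101] 0.017 [ 0.624 -0.1    0.07 ] target 0.624 -0.1 0.07
small 75 [0.491 0.089] 0.028 [0.49  0.088 0.103] target 0.489 0.089 0.104
med 100 [ 0.48  -0.095] 0.032 [ 0.48  -0.095  0.119] target 0.482 -0.096 0.119
large 103 [0.497 0.397] 0.041 [0.495 0.401 0.169] target 0.496 0.396 0.169
carton 300 [ 0.399 -0.235] 0.064 [ 0.399 -0.236  0.13 ] target 0.399 -0.236 0.13
beaker 109 [ 0.597 -0.249] 0.087 [ 0.6   -0.253  0.091] target 0.596 -0.248 0.092
```

View pics/top9.png

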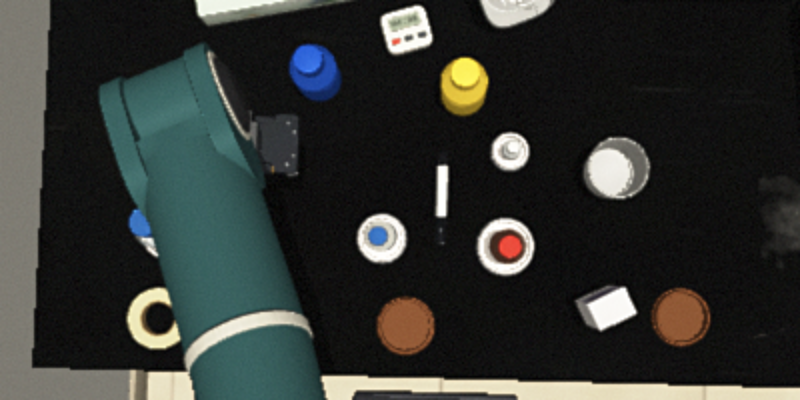

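All four bottles are within 2 mm of their cup centres and at the right heights, and the carton and beaker haven't moved. The arm is clear, so I'm handing in.

```bash
python3 -c "
from plant import ctrl
print(ctrl.close_job())"
```

```text
the job is handed in; nothing more can be done
None
```

All four bottles stand upright in their matching cups, the carton and beaker did not move, and the job was handed in at about 36 s; the hand-in call gave no verdict.

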